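Charge a grinding jar and stand it on the balance

TASK

The scoop has been pushed handle-first under the low bench riser: draw it out by its pan, put it down on the open bench and let go, then take it again by its blue handle. Use it to scoop at least four of the five white grinding balls out of the red tray and tip them into the open yellow jar, without touching the balls with the gripper and leaving any others in the tray. Lay the scoop back on the bench, pan the right way up and clear of the riser, and leave the jar standing upright on the round pan of the balance; do not disturb the other things on the bench.

Things in the scene. Friction and masses are not known exactly. Their poses are not given: they have to be found in the camera images.
- scoop: Scoop 200 long, 160 g. Metal pan 85 (x) by 68 (y), 63 inside, open at the front (+x); floor 2.5, walls 2.5 thick, 35 high; over the front 22 the sides are 15 high and flare to 73 wide. Blue handle bar behind it, 20 wide (y), 18 high, x=-39 to -156, centreline 62 above the pan's underside. Origin: centre of that underside; z up. Lies flat and stable on its pan.
- scoop_grip (a point): middle of the scoop's handle, at (-99.5, 0, 62) mm in the scoop's frame
- scoop_lip (a point): middle of the front edge of the pan's underside, at (42.5, 0, 0) mm in the scoop's frame
- riser: fixed grey low shelf, 160 deep (x), 220 wide (y), board underside 88 and top 102 above the bench, boxes on it up to 174; open only at its front, which faces its -x; side panels 10 thick and a back panel. Origin on the bench under its centre; front edge at x=-80 mm.
- tray: fixed red tray with the balls, outside 240 long (x), 92 wide (y), 45 high; walls and floor 5 thick (inside 230 by 82, floor 5 above the bench). Inside, the far end (+x) is a 45 degree ramp that leaves the floor at x=+74 mm and rises to the rim. Origin on the bench under its centre; -x end towards the robot.
- ball0: white ceramic grinding ball 0, origin at its centre, 20 mm diameter, 16 g, at first on the tray's floor, in its far half
- ball1: white ceramic grinding ball 1, origin at its centre, 20 mm diameter, 16 g, at first on the tray's floor, in its far half
- ball2: white ceramic grinding ball 2, origin at its centre, 20 mm diameter, 16 g, at first on the tray's floor, in its far half
- ball3: white ceramic grinding ball 3, origin at its centre, 20 mm diameter, 16 g, at first on the tray's floor, in its far half
- ball4: white ceramic grinding ball 4, origin at its centre, 20 mm diameter, 16 g, at first on the tray's floor, in its far half
- jar: open yellow grinding jar, 100 mm outside diameter, 80 high, 0.32 kg; wall 8 thick (inside diameter 84), bottom 8 thick. Can be carried by pinching its wall from above, one finger inside. Origin: centre of its underside, z up.
- jar_mid (a point): point on the jar's axis, 40 mm above its underside, in the middle of the space inside
- balance: fixed grey laboratory balance, 190 long (x), 160 wide (y), body 40 high, with a round steel weighing pan 132 mm in diameter. Origin on the bench under the housing's centre.
- balance_pan (a point): centre of the top face of the weighing pan, 56 mm above the bench
- reagent: bystander: white jar with blue cap, 64 diameter, 110 high; origin under its centre
- jar_lid: bystander: yellow lid of the jar, a disc 100 diameter, 10 thick, with a knob to 22 high, lying on the bench; origin under its centre
- tube_rack: bystander: green tube rack 80 (x) by 160 (y), 70 high with its tubes; origin under its centre
- amber: bystander: amber bottle, 72 diameter, 120 high; origin under its centre
- wash: bystander: white bottle with orange cap, 68 diameter, 150 high; origin under its centre
- spatula: bystander: spatula 160 mm long lying on the bench along its x
Things that resemble listed ones, but are neither listed nor needed, are in the scene too. What is shaped like the scoop but purple is not meant.

How it is judged:
On the way, in this order (a step that is already met when the one before it is completed fails the run):
1. the scoop lies pan-down on the open bench, its handle clear of the riser's front, let go (x of scoop_grip in the frame of riser below -0.1 m and height (world z) of scoop below 0.006 m and angle between scoop's own z axis and vertical below 0.1 rad and contact force between the fingers and scoop below 0.1 N), for 0.1 s.
2. the scoop is lifted by its handle (height (world z) of scoop_grip above 0.085 m and distance between the grasp point and scoop_grip below 0.06 m and contact force between the fingers and scoop above 1 N), for 0.1 s.
3. at least four balls are in the jar, the scoop still in the gripper ((distance between each of ball0, ball1, ball2, ball3 and jar_mid below 0.048 m or distance between each of ball0, ball1, ball2, ball4 and jar_mid below 0.048 m or distance between each of ball0, ball1, ball3, ball4 and jar_mid below 0.048 m or distance between each of ball0, ball2, ball3, ball4 and jar_mid below 0.048 m or distance between each of ball1, ball2, ball3, ball4 and jar_mid below 0.048 m) and contact force between the fingers and scoop above 1 N), for 0.1 s.
At the end, for the whole second after the job is handed in: At least 4 balls in the jar, the rest in jar or tray; jar upright (3 degrees), at rest on the balance pan, centres within 30 mm; scoop at rest flat on the bench, right way up, middle of its handle 20 mm or more in front of the riser's front edge ((distance between each of ball0, ball1, ball2, ball3 and jar_mid below 0.048 m or distance between each of ball0, ball1, ball2, ball4 and jar_mid below 0.048 m or distance between each of ball0, ball1, ball3, ball4 and jar_mid below 0.048 m or distance between each of ball0, ball2, ball3, ball4 and jar_mid below 0.048 m or distance between each of ball1, ball2, ball3, ball4 and jar_mid below 0.048 m) and (distance between ball0 and jar_mid below 0.048 m or (x of ball0 in the frame of tray between -0.12 and 0.12 m and y of ball0 in the frame of tray between -0.047 and 0.047 m and height (world z) of ball0 below 0.06 m)) and (distance between ball1 and jar_mid below 0.048 m or (x of ball1 in the frame of tray between -0.12 and 0.12 m and y of ball1 in the frame of tray between -0.047 and 0.047 m and height (world z) of ball1 below 0.06 m)) and (distance between ball2 and jar_mid below 0.048 m or (x of ball2 in the frame of tray between -0.12 and 0.12 m and y of ball2 in the frame of tray between -0.047 and 0.047 m and height (world z) of ball2 below 0.06 m)) and (distance between ball3 and jar_mid below 0.048 m or (x of ball3 in the frame of tray between -0.12 and 0.12 m and y of ball3 in the frame of tray between -0.047 and 0.047 m and height (world z) of ball3 below 0.06 m)) and (distance between ball4 and jar_mid below 0.048 m or (x of ball4 in the frame of tray between -0.12 and 0.12 m and y of ball4 in the frame of tray between -0.047 and 0.047 m and height (world z) of ball4 below 0.06 m)) and horizontal distance between jar and balance_pan below 0.03 m and z of jar in the frame of balance_pan between -0.004 and 0.004 m and angle between jar's own z axis and vertical below 0.06 rad and linear speed of each of jar, scoop below 0.02 m/s and height (world z) of scoop below 0.008 m and angle between scoop's own z axis and vertical below 0.1 rad and x of scoop_grip in the frame of riser below -0.1 m); the robot touches nothing.
It fails at once if the gripper touches a ball (contact force between the fingers and ball0 above 0.5 N or contact force between the fingers and ball1 above 0.5 N or contact force between the fingers and ball2 above 0.5 N or contact force between the fingers and ball3 above 0.5 N or contact force between the fingers and ball4 above 0.5 N).
It fails at once if the jar is tipped by more than 30 degrees (angle between jar's own z axis and vertical above 0.52 rad).
It fails at once if a bystander is moved more than 30 mm or tipped (distance of any of reagent, jar_lid, tube_rack, amber, wash, spatula from where it was at the start of the episode above 0.03 m or angle between any of reagent, jar_lid, tube_rack, amber, wash, spatula's own z axis and vertical above 0.5 rad).
It also fails if it takes over 72 s, if anything falls off the work surface, if the arm or the gripper's body presses on something with over 40 N, if the wrist force passes 120 N, or if a joint passes its speed limit or range.

ROBOT

A 7-joint arm with a two-finger parallel gripper is mounted at the origin on the work surface. World frame = base frame: x ahead of the robot, y to its left, z up, the work surface at z = 0. Lengths are in m, angles in rad, forces in N, time in s.
With the tool pointing down it reaches from about 0.4 to 0.85 m from the base axis. Payload 10.4 kg.
Tool frame: the origin (TCP) lies at the very end of the fingers, on their centre line; the grasp point (between the pads) lies 19 mm behind it (manip.grip_point_offset is the distance from the TCP to the grasp point, in m); z points along the fingers, y is the line along which they close (so a half turn about z gives the same grasp; the last joint's range is limited). The gripper opens to 85 mm and grips with 20 to 120 N. Pads are 22 mm wide; open, the fingers measure 114 mm over their backs; the gripper's body (76 mm by 85 mm) begins 54 mm behind the grasp point. The pads swing forward as they close: fully open they stand 13 mm farther back than shut.
Start: joints at [1.137, 0.332, -0.065, 1.46, 0.022, 1.35, -0.088], TCP at [0.25, -0.573, 0.231] pointing down, gripper open.
Joint ranges: [-2.6, 2.6], [-0.5, 2.12], [-1.47, 1.34], [0.16, 2.42], [-1.27, 4.41], [0.06, 2.06], [-2.6, 2.6]. Speed limits (rad/s): [2.22, 2.22, 2.79, 2.79, 3.14, 3.14, 3.14].

INTERFACE

Orientations are given as a unit quaternion [x, y, z, w].
In Python, from workcell import manip gives the robot as it stands. The module is installed in compiled form; this text tells all that it offers.
- The arm moves only by the tool step_arm, never from a script. Its argument "moves" is a list of rows, each a list of 7 numbers: the closure, from 0 (fully open) to 1 (shut), then the shift along the world's x, y, z in mm, then the turn, a rotation vector about the world's x, y, z in rad. In form: [[grip, tx, ty, tz, ax, ay, az], ...]. A call has 1 to 10 rows; each row is the pose to reach, as a shift and turn from the pose commanded when the call began; what a row does not reach only later rows make up. A row lasts 1/10 s, in which the tool goes at most 50 mm and 8.59 degrees, less where a joint would pass 70% of its speed; a pose out of reach is approached as far as the arm can. A call with a gripper value outside its range is refused whole. The fingers move at their own pace and stop on an object; "grip_force" is the grip in N (left out, the last holds). Time passes only in rows, so rows that repeat a pose let the fingers close. It gives the time, the measured TCP pose, the force, the opening and the grip force at its end, in the units of the state.
- manip.get_obs(): the state, without advancing time (a new reading comes with each control period).
- manip.camera(name): name is "side" or "top" or "wrist"; returns a dict with "image" (400x640x3 uint8, blue, green, red), "K" (3x3 intrinsics, pixels), "rvec" (rotation vector, rad) and "tvec" (3), from world to camera coordinates, as OpenCV has them; the wrist camera has in their place "mount" (4x4, takes a point from camera to tool coordinates, whose origin is the TCP and whose axes are the flange's). Camera axes: x right, y down, z forward; pixel columns grow to the right and rows downward; lengths in m; the calibration is good to about 2 mm. A picture is of the moment at which its call begins: read the wrist's pose just before it. There is no depth.
- manip.hand_in(): hands the job in; it is judged then, once.
The state is a dict: "clock": time; "joint_pos": joint angles; "joint_velocities": joint speeds; "tau": joint torques, N m; "position": TCP position; "ee_rot": TCP orientation; "ft_force": force on the tool from outside, world axes, zero at the start; "torque": the same for the moment, N m; "grip_width": opening from 0.0 (shut) to 1.0 (fully open); "grasp_force": force on a finger pad.
Only numpy, scipy, OpenCV 4.12 (cv2) and the standard library are available. Lean on these libraries where they do the work, as an engineer would, in place of code of your own. Each camera call takes 0.05 s, during which the arm holds its last target. There are 200 camera calls.

## Working session

There is one attempt and no reset: what is moved stays moved. The work goes in short steps, Python scripts to look and compute and a tool call to move; the robot and the scene stay as the last step left them, time stands still between calls to the robot, and variables do not carry over. Pictures are saved under pics/ and viewed, at most 10 in all, crops included, and the job is handed in when it is done.

Besides the shell and the picture viewer there is one more tool, called as name([rows], argument=value, ...), one row to a line, values as JSON. step_arm: Moves the arm, as the interface text tells. Its arguments: {"type":"object","properties":{"moves":{"type":"array","items":{"type":"array","items":{"type":"number"}}},"grip_force":{"type":"number"}},"required":["moves"]}

```bash
mkdir -p pics; cat > h.py <<'E'
import numpy as np,cv2
from workcell import manip
from scipy.spatial.transform import Rotation as R
def snap(n,f):
    c=manip.camera(n); cv2.imwrite('pics/'+f,c['image']); np.savez('pics/'+f[:-4]+'.npz',**{k:v for k,v in c.items() if k in('K','rvec','tvec','mount')}); return c
def ray(f,u,v):
    d=np.load('pics/'+f+'.npz'); r=np.linalg.inv(d['K'])@[u,v,1]
    M=cv2.Rodrigues(d['rvec'])[0]; return -M.T@d['tvec'].ravel(), M.T@r
def atz(f,u,v,z):
    o,r=ray(f,u,v); return o+r*(z-o[2])/r[2]
def tri(*obs):
    A=0;b=0;
    for f,u,v in obs:
        o,r=ray(f,u,v); r=r/np.linalg.norm(r); P=np.eye(3)-np.outer(r,r); A=A+P; b=b+P@o
    return np.linalg.solve(A,b)
def proj(f,p):
    d=np.load('pics/'+f+'.npz'); return cv2.projectPoints(np.array(p,float).reshape(-1,3),d['rvec'],d['tvec'],d['K'],None)[0].reshape(-1,2)
E
python3 - <<'E'
from h import *
o=manip.get_obs();print({k:np.round(v,3) for k,v in o.items()},manip.grip_point_offset)
for n in('top','side'):
    c=snap(n,n+'0.png'); M=cv2.Rodrigues(c['rvec'])[0]; print(n,-M.T@c['tvec'].ravel(),M[2],c['K'][0,0])
E
```

```text
{'clock': np.float64(0.0), 'joint_pos': array([ 1.137,  0.333, -0.065,  1.461,  0.022,  1.35 , -0.088]), 'joint_velocities': array([ 0.002,  0.   ,  0.001,  0.   ,  0.   , -0.001,  0.002]), 'tau': array([-1.0000e-03, -6.2546e+01,  4.9000e-02, -3.9161e+01,  1.6000e-02,
        1.0000e-02, -0.0000e+00]), 'position': array([ 0.249, -0.573,  0.23 ]), 'ee_rot': array([ 0.979,  0.204, -0.   , -0.001]), 'ft_force': array([-0.427, -0.002,  0.059]), 'torque': array([-0.03 ,  0.005,  0.018]), 'grasp_force': np.float64(0.0), 'grip_width': np.float64(1.0)} 0.0187
top [0.42007204 0.02343496 1.18054144] [ 0.05835992 -0.00264648 -0.9982921 ] 406.6579664718731
side [-0.01800093 -1.12999471  1.06535118] [ 0.31248835  0.71980491 -0.61986444] 509.6697964834731
```

View pics/top0.png

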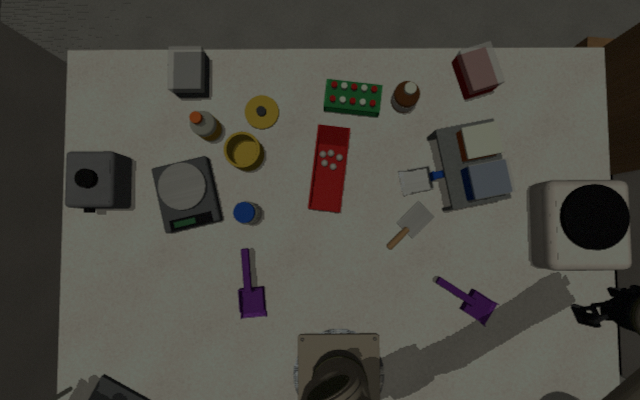

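View pics/side0.png

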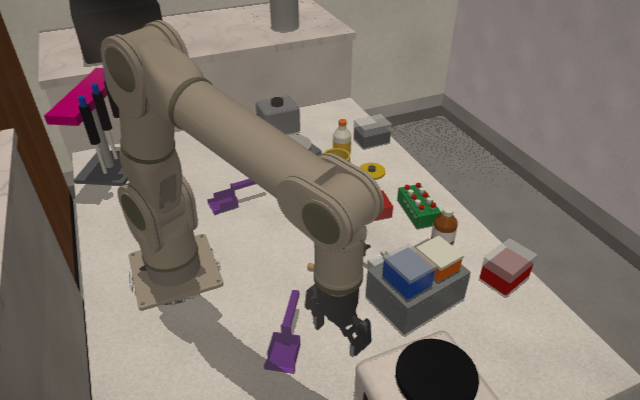

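The top view shows the scoop (pan ~(414,181)) sticking out of the riser at (470,165). The red tray is at (330,168) with balls at its far end, the jar at (243,151), and the balance pan at (182,185). The side view is mostly blocked by the arm. I'll enlarge the top view.

```bash
python3 - <<'E'
from h import *
i=cv2.imread('pics/top0.png')
a=cv2.resize(i[100:240,140:340],None,fx=4,fy=4,interpolation=cv2.INTER_CUBIC)
b=cv2.resize(i[110:260,300:500],None,fx=4,fy=4,interpolation=cv2.INTER_CUBIC)
g=lambda x:cv2.convertScaleAbs(x,alpha=1.5)
cv2.imwrite('pics/ca.png',a);cv2.imwrite('pics/cb.png',g(b))
E
```

```text
(no output)
```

View pics/ca.png

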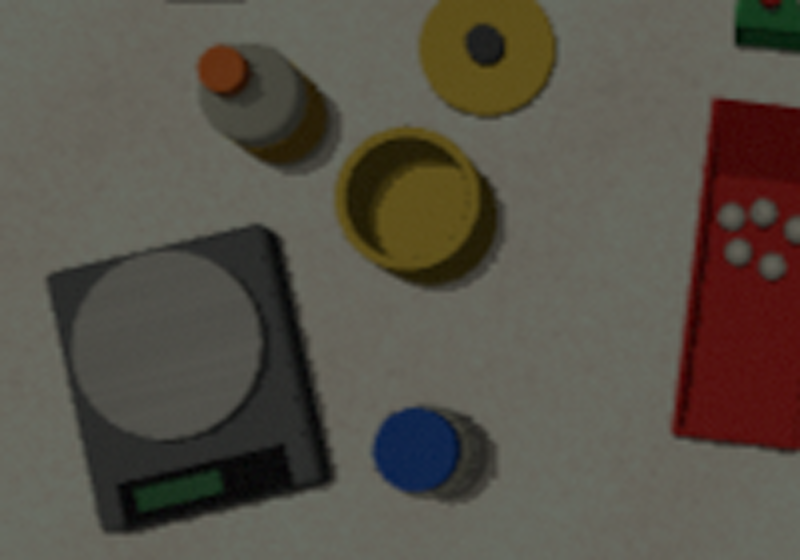

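View pics/cb.png

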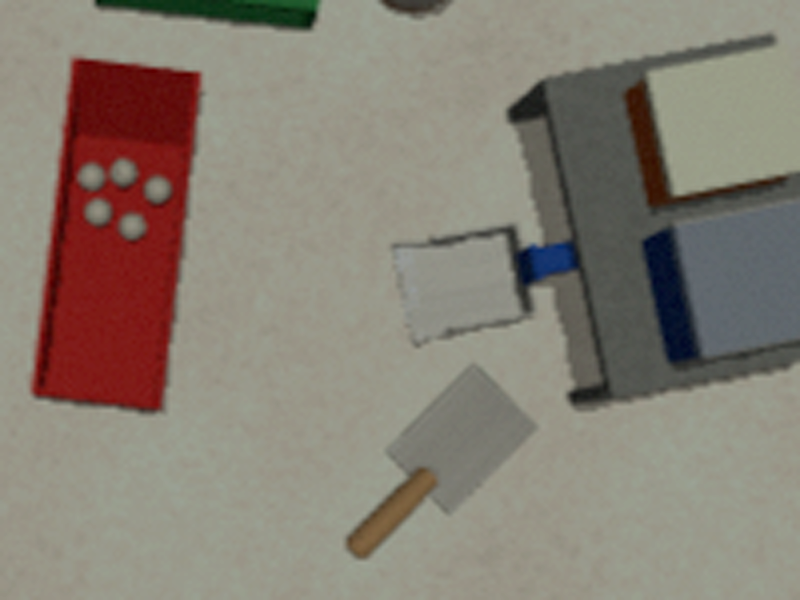

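Crop A: jar rim centre at (408,199) and balance pan at (168,345). Crop B: scoop pan corners (513,228), (530,317), (393,246) and (416,345), blue handle at (545,263), riser top front edge (545,83)–(608,405), tray corners (73,60), (200,73), (162,411) and (34,397), and the balls.

```bash
cat >> h.py <<'E'
def A(x,y): return (140+(x+.5)/4-.5,100+(y+.5)/4-.5)
def B(x,y): return (300+(x+.5)/4-.5,110+(y+.5)/4-.5)
E
python3 - <<'E'
from h import *
def p(n,uv,z): print(n,np.round(atz('top0',*uv,z)*1000).astype(int))
for n,x,y,z in [('pan bl',513,228,.035),('pan br',530,317,.035),('lipL',393,246,.015),('lipR',416,345,.015),('hand',520,265,.071),('hand2',575,257,.071),
 ('ris L',545,83,.102),('ris R',608,405,.102),('tray FL',73,60,.045),('FR',200,73,.045),('NR',162,411,.045),('NL',34,397,.045),
 ('b',92,177,.015),('b',124,172,.015),('b',157,189,.015),('b',98,212,.015),('b',132,227,.015),('spat',473,365,0.002),('spatL',388,452,.002),('spatR',535,426,.002),('spatend',355,550,.01),('ramp',75,132,.005),('ramp',195,145,.005)]: p(n,B(x,y),z)
for n,x,y,z in [('jar',408,199,.08),('jarL',337,199,.08),('jarR',480,199,.08),('bal',168,345,.056),('balL',73,345,.056),('balR',264,345,.056),('reag',417,449,.11),('lid',487,48,.01),('wash',222,69,.15),('washsh',250,95,.1),('bodyTR',268,228,.04),('bodyTL',50,275,.04),('bodyBR',330,480,.04)]: p(n,A(x,y),z)
E
```

```text
pan bl [ 590 -258   35]
pan br [ 526 -269   35]
lipL [ 580 -176   15]
lipR [ 508 -192   15]
hand [ 559 -254   71]
hand2 [ 564 -291   71]
ris L [ 678 -265  102]
ris R [ 461 -302  102]
tray FL [709  53  45]
FR [700 -36  45]
NR [461  -8  45]
NL [471  82  45]
b [631  41  15]
b [635  18  15]
b [622  -6  15]
b [606  37  15]
b [595  12  15]
spat [ 494 -235    2]
spatL [ 432 -172    2]
spatR [ 450 -279    2]
spatend [ 362 -146   10]
ramp [666  53   5]
ramp [656 -34   5]
jar [633 261  80]
jarL [633 309  80]
jarR [633 212  80]
bal [536 432  56]
balL [537 498  56]
balR [536 365  56]
reag [461 247 110]
lid [758 219  10]
wash [704 366 150]
washsh [700 363 100]
bodyTR [621 368  40]
bodyTL [588 522  40]
bodyBR [442 323  40]
```

The measurements agree with the given sizes: tray 240×90, jar about 97, balance pan 133, riser front edge 220. I'll go above the scoop and check it with the wrist camera.

step_arm([
  [0,302,347,0,0,0,1.33],
  [0,302,347,0,0,0,1.33],
  [0,302,347,0,0,0,1.33],
  [0,302,347,0,0,0,1.33],
  [0,302,347,0,0,0,1.33],
  [0,302,347,0,0,0,1.33],
  [0,302,347,0,0,0,1.33],
  [0,302,347,0,0,0,1.33],
  [0,302,347,0,0,0,1.33],
  [0,302,347,0,0,0,1.33],
])

```text
clock: 1.1
position: [0.5547, -0.2192, 0.231]
ee_rot: [0.64, 0.769, 0.002, -0.001]
ft_force: [0.6, -0.3, 0.4]
grip_width: 0.997
grasp_force: 0.0
```

```bash
cat >> h.py <<'E'
def wsnap(f):
    o=manip.get_obs(); c=manip.camera('wrist'); cv2.imwrite('pics/'+f+'.png',c['image'])
    T=np.eye(4);T[:3,:3]=R.from_quat(o['ee_rot']).as_matrix();T[:3,3]=o['position']
    C=np.linalg.inv(T@c['mount']); np.savez('pics/'+f+'.npz',K=c['K'],rvec=cv2.Rodrigues(C[:3,:3])[0],tvec=C[:3,3]); return c
def st():
    o=manip.get_obs(); M=R.from_quat(o['ee_rot']).as_matrix()
    print('t',round(float(o['clock']),2),'p',np.round(o['position']*1000,1),'z',np.round(M[:,2],3),'yaw_y',np.round(np.degrees(np.arctan2(M[1,1],M[0,1])),1),'j',np.round(o['joint_pos'],2),'F',np.round(o['ft_force'],1),'w',round(float(o['grip_width']),3),'g',round(float(o['grasp_force']),1))
E
python3 - <<'E'
from h import *
st(); c=wsnap('w1'); print(np.round(c['mount'],3), c['K'][0,0])
E
```

```text
t 1.1 p [ 554.7 -219.2  231. ] z [ 0.001  0.003 -1.   ] yaw_y 10.5 j [ 0.7   0.31 -0.49  1.52  0.14  1.35  0.38] F [ 0.6 -0.3  0.4] w 0.997 g 0.0
[[ 0.002 -0.949 -0.315  0.08 ]
 [ 1.     0.002  0.001  0.001]
 [-0.    -0.315  0.949 -0.143]
 [ 0.     0.     0.     1.   ]] 322.21793862436215
```

View pics/w1.png

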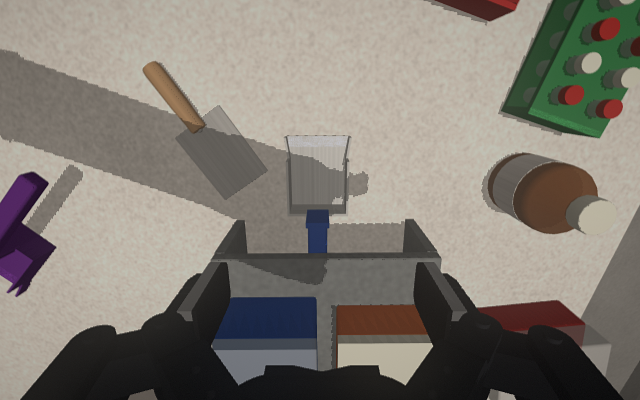

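The wrist view shows the scoop clearly. The back-wall corners are at (289,213) and (347,213), the front corners at (287,137) and (350,137), and the riser's front top edge runs along row ~256.

```bash
python3 - <<'E'
from h import *
q=lambda n,b,w:print(n,np.round(tri(('top0',*B(*b)),('w1',*w))*1000,1))
q('br',(530,317),(289,213));q('bl',(513,228),(347,213));q('lR',(416,345),(287,137));q('lL',(393,246),(350,137))
q('risR',(608,405),(212,257)); q('risL',(545,83),(440,257))
for n,u,v,z in[('br',289,213,.035),('bl',347,213,.035),('lR',287,137,.015),('lL',350,137,.015),('lR',288,139,0),('lL',348,139,0)]: print(n,np.round(atz('w1',u,v,z)*1000,1))
E
```

```text
br [ 527.5 -270.4   33.8]
bl [ 589.  -254.6   49.1]
lR [ 510.2 -195.2   -8.6]
lL [ 584.5 -182.2  -20. ]
risR [ 462.7 -306.9   91.8]
risL [ 678.6 -265.    99.6]
br [ 528.7 -271.4   35. ]
bl [ 592.6 -259.5   35. ]
lR [ 512.3 -191.3   15. ]
lL [ 580.4 -178.6   15. ]
lR [ 512.5 -195.4    0. ]
lL [ 580.3 -182.8    0. ]
```

step_arm([
  [0,2,0,-50,0,0,0],
  [0,2,0,-100,0,0,0],
  [0,2,0,-150,0,0,0],
  [0,2,0,-190,0,0,0],
  [0,2,0,-215,0,0,0],
  [0,2,0,-226,0,0,0],
  [0,2,0,-226,0,0,0],
  [1,2,0,-226,0,0,0],
  [1,2,0,-226,0,0,0],
  [1,2,0,-226,0,0,0],
], grip_force=40)

```text
clock: 2.15
position: [0.5547, -0.2267, 0.0073]
ee_rot: [0.645, 0.764, 0.0, 0.002]
ft_force: [-1.1, -0.6, 7.5]
grip_width: 0.783
grasp_force: 46.6
```

```bash
python3 -c "
from h import *
st()"
```

```text
t 2.15 p [ 554.7 -226.7    7.3] z [ 0.003 -0.001 -1.   ] yaw_y 9.7 j [ 0.66  0.53 -0.43  1.73  0.27  0.94  0.29] F [-1.1 -0.6  7.5] w 0.783 g 46.6
```

step_arm([
  [1,-1,5,1,0,0,0],
  [1,-4,20,1,0,0,0],
  [1,-8,42,1,0,0,0],
  [1,-12,65,1,0,0,0],
  [1,-16,87,1,0,0,0],
  [1,-20,108,1,0,0,0],
  [1,-23,125,1,0,0,0],
  [1,-24,132,1,0,0,0],
  [1,-24,132,0,0,0,0],
  [1,-24,132,0,0,0,0],
])

```text
clock: 3.15
position: [0.5298, -0.0913, 0.0072]
ee_rot: [0.644, 0.765, 0.001, -0.0]
ft_force: [-10.1, 6.4, 24.5]
grip_width: 0.788
grasp_force: 48.8
```

step_arm([
  [0,0,0,0,0,0,0],
  [0,0,0,0,0,0,0],
  [0,0,0,0,0,0,0],
  [0,0,0,30,0,0,0],
  [0,0,0,80,0,0,0],
  [0,0,0,130,0,0,0],
  [0,0,0,180,0,0,0],
  [0,0,0,215,0,0,0],
  [0,0,0,220,0,0,0],
  [0,0,0,220,0,0,0],
])

```text
clock: 4.15
position: [0.5299, -0.0941, 0.2259]
ee_rot: [0.645, 0.764, 0.0, 0.001]
ft_force: [0.2, -0.6, -0.2]
grip_width: 1.0
grasp_force: 0.0
```

```bash
python3 - <<'E'
from h import *
st(); c=wsnap('w2'); snap('top','top1.png')
i=c['image'][60:340]
j=cv2.imread('pics/top1.png')[110:260,300:500]
cv2.imwrite('pics/c2.png',np.hstack([cv2.resize(i,(457,200)),cv2.convertScaleAbs(cv2.resize(j,(267,200)),alpha=1.5)]))
E
```

```text
t 4.15 p [529.9 -94.1 225.9] z [ 0.002 -0.001 -1.   ] yaw_y 9.7 j [ 0.58  0.19 -0.55  1.68  0.1   1.31  0.18] F [ 0.2 -0.6 -0.2] w 1.0 g 0.0
```

View pics/w2.png

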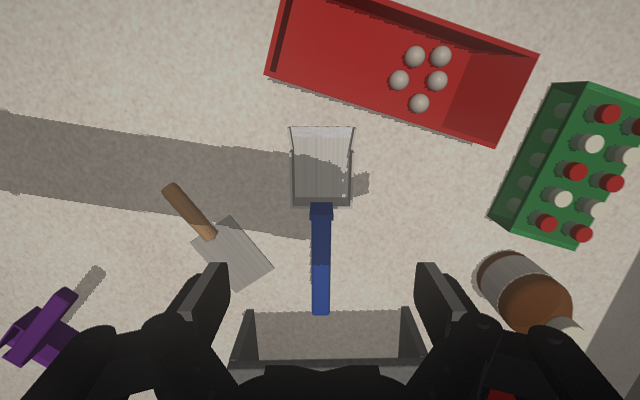

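The scoop lies clear of the riser. Its handle runs from (321,203) to (321,314), the front corners are at (290,128) and (354,128), and the tray's right rim runs (264,74)–(496,148) with the far-left corner at (539,54).

```bash
python3 - <<'E'
from h import *
for n,u,v,z in[('h0',321.5,203,.071),('hend',321,314,.071),('bR',292,206,.035),('bL',349,206,.035),('lR',290,128,.015),('lL',354,128,.015),('tNR',264,74,.045),('tFR',496,148,.045),('tFL',539,54,.045)]+[('b',u,v,.015) for u,v in((415,56),(441,56),(399,80),(437,81),(419,103))]: print(n,np.round(atz('w2',u,v,z)*1000,1))
print('tray tri',[np.round(tri(('top0',*B(*b)),('w2',*w))*1000,1) for b,w in(((162,411),(264,74)),((200,73),(496,148)),((73,60),(539,54)))])
# predicted handle points in top1
print(proj('top1',[[.5,-.1,0]]))
E
```

```text
h0 [ 534.8 -115.1   71. ]
hend [ 556.2 -242.4   71. ]
bR [ 505.6 -136.    35. ]
bL [ 567.2 -125.4   35. ]
lR [490.2 -55.7  15. ]
lL [558.  -43.9  15. ]
tNR [461.6  -7.3  45. ]
tFR [699.  -36.5  45. ]
tFL [708.7  52.9  45. ]
b [604.2  36.1  15. ]
b [630.   40.6  15. ]
b [593.9  11.4  15. ]
b [632.6  17.1  15. ]
b [620.1  -7.1  15. ]
tray tri [array([460.9,  -7.6,  41.5]), array([700.1, -36.5,  43.1]), array([710. ,  53.4,  42.8])]
[[371.29334943 199.26547517]]
```

The tray and scoop are fixed to about 2 mm: tray centre (585,23) with yaw −7°, handle middle (547,−187). I'll put the empty jar on the balance first, so I never have to reach in among the balls.

step_arm([
  [0.4,103,309,-20,0,0,1.4],
  [0.4,103,309,-20,0,0,1.4],
  [0.4,103,309,-20,0,0,1.4],
  [0.4,103,309,-20,0,0,1.4],
  [0.4,103,309,-20,0,0,1.4],
  [0.4,103,309,-20,0,0,1.4],
  [0.4,103,309,-20,0,0,1.4],
  [0.4,103,309,-20,0,0,1.4],
  [0.4,103,309,-20,0,0,1.4],
  [0.4,103,309,-20,0,0,1.4],
])

```text
clock: 5.25
position: [0.6317, 0.2153, 0.2027]
ee_rot: [-0.003, 1.0, -0.0, -0.002]
ft_force: [0.6, -0.5, 0.1]
grip_width: 0.602
grasp_force: 0.0
```

```bash
python3 - <<'E'
from h import *
st(); c=wsnap('w3'); print(np.round(proj('w3',[[.633,.261,.08],[.633,.261,.008],[.536,.432,.056]])))
E
```

```text
t 5.25 p [631.7 215.3 202.7] z [-0.004 -0.    -1.   ] yaw_y 90.3 j [ 0.17  0.58 -0.84  1.34  0.42  1.41  0.92] F [ 0.6 -0.5  0.1] w 0.602 g 0.0
[[376. 194.]
 [365. 174.]
 [582.  77.]]
```

View pics/w3.png

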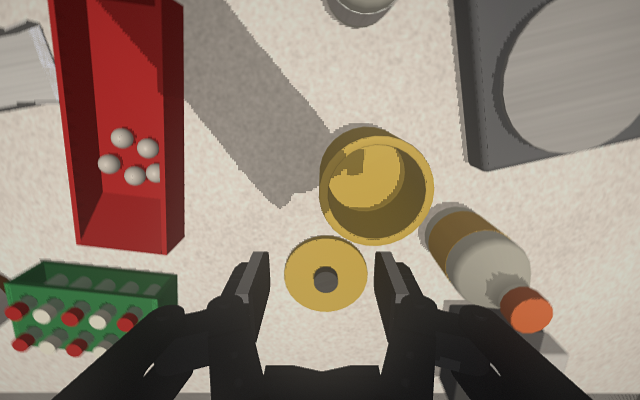

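The jar's rim centre is at about (376,190) and my prediction was (376,194), so it stands about 2–3 mm nearer. Reagent is at the top and wash to the lower right, both clear of the fingers. Descending.

step_arm([
  [0.4,0,0,-50,0,0,0],
  [0.4,0,0,-95,0,0,0],
  [0.4,0,0,-125,0,0,0],
  [0.4,0,0,-150,0,0,0],
  [0.4,0,0,-158,0,0,0],
  [0.4,0,0,-158,0,0,0],
  [1,0,0,-158,0,0,0],
  [1,0,0,-158,0,0,0],
  [1,0,0,-158,0,0,0],
  [1,0,0,-158,0,0,0],
], grip_force=60)

```text
clock: 6.3
position: [0.6333, 0.2157, 0.0488]
ee_rot: [0.0, 1.0, 0.001, 0.001]
ft_force: [-0.3, 2.0, 5.7]
grip_width: 0.086
grasp_force: 59.5
```

```bash
python3 - <<'E'
from h import *
st(); print(np.round(tri(('top0',*A(408,199)),('w3',376,190))*1000,1)); print(np.round(atz('w3',376,190,.08)*1000,1))
E
```

```text
t 6.3 p [633.3 215.7  48.8] z [ 0.002  0.001 -1.   ] yaw_y 90.0 j [ 0.14  0.71 -0.78  1.49  0.52  1.16  0.85] F [-0.3  2.   5.7] w 0.086 g 59.5
[639.2 267.4  47. ]
[629.4 261.   80. ]
```

step_arm([
  [1,0,0,35,0,0,0],
  [1,0,0,75,0,0,0],
  [1,-15,25,90,0,0,0],
  [1,-35,62,90,0,0,0],
  [1,-56,100,90,0,0,0],
  [1,-76,135,90,0,0,0],
  [1,-92,163,90,0,0,0],
  [1,-96,170,85,0,0,0],
  [1,-96,170,75,0,0,0],
  [1,-96,170,70,0,0,0],
])

```text
clock: 7.3
position: [0.5372, 0.3831, 0.1156]
ee_rot: [0.001, 1.0, -0.001, -0.0]
ft_force: [0.6, -0.5, -3.7]
grip_width: 0.088
grasp_force: 59.6
```

```bash
python3 - <<'E'
from h import *
st()
c=snap('top','top2.png'); i=c['image'][100:240,140:340]
cv2.imwrite('pics/c3.png',cv2.resize(i,None,fx=3,fy=3,interpolation=cv2.INTER_CUBIC))
E
```

```text
t 7.3 p [537.2 383.1 115.6] z [-0.001 -0.002 -1.   ] yaw_y 89.9 j [-0.1   0.64 -0.84  1.46  0.49  1.26  0.57] F [ 0.6 -0.5 -3.7] w 0.088 g 59.6
```

step_arm([
  [1,0,0,-5,0,0,0],
  [1,0,0,-10,0,0,0],
  [1,0,0,-12,0,0,0],
  [1,0,0,-12,0,0,0],
])

```text
clock: 7.75
position: [0.5369, 0.3846, 0.1053]
ee_rot: [0.001, 1.0, -0.0, 0.0]
ft_force: [0.7, 0.2, -2.8]
grip_width: 0.086
grasp_force: 59.6
```

```bash
python3 -c "
from h import *
st()"
```

```text
t 7.75 p [536.9 384.6 105.3] z [ 0. -0. -1.] yaw_y 89.9 j [-0.11  0.65 -0.84  1.47  0.49  1.25  0.57] F [ 0.7  0.2 -2.8] w 0.086 g 59.6
```

step_arm([
  [1,0,0,-2,0,0,0],
  [1,0,0,-2,0,0,0],
  [0.6,0,0,-2,0,0,0],
  [0.5,0,0,-2,0,0,0],
  [0.5,0,0,-2,0,0,0],
  [0.5,0,0,20,0,0,0],
  [0.5,0,0,60,0,0,0],
  [0.5,0,0,100,0,0,0],
  [0.4,0,0,115,0,0,0],
  [0.4,0,0,115,0,0,0],
])

```text
clock: 8.75
position: [0.5373, 0.386, 0.2231]
ee_rot: [0.0, 1.0, 0.001, 0.002]
ft_force: [-0.6, 0.4, -0.8]
grip_width: 0.601
grasp_force: 0.0
```

```bash
python3 - <<'E'
from h import *
st(); c=wsnap('w4'); print(np.round(proj('w4',[[.536,.432,.136],[.536,.432,.056]])))
E
```

```text
t 8.75 p [537.3 386.  223.1] z [ 0.003  0.003 -1.   ] yaw_y 90.0 j [-0.1   0.56 -0.88  1.33  0.43  1.44  0.61] F [-0.6  0.4 -0.8] w 0.601 g 0.0
[[383. 203.]
 [369. 177.]]
```

View pics/w4.png

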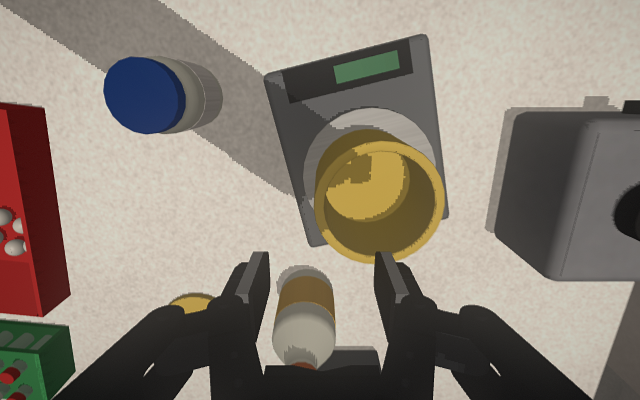

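The jar stands on the weighing pan: rim centre (381,202) against the pan centre's predicted (383,203). Next is the scoop's handle.

step_arm([
  [0.4,9,-567,0,0,0,-1.4],
  [0.4,9,-567,0,0,0,-1.4],
  [0.4,9,-567,0,0,0,-1.4],
  [0.4,9,-567,0,0,0,-1.4],
  [0.4,9,-567,0,0,0,-1.4],
  [0.4,9,-567,0,0,0,-1.4],
  [0.4,9,-567,0,0,0,-1.4],
  [0.4,9,-567,0,0,0,-1.4],
  [0.4,9,-567,0,0,0,-1.4],
  [0.4,9,-567,0,0,0,-1.4],
])

```text
clock: 9.8
position: [0.5434, -0.1173, 0.2187]
ee_rot: [0.647, 0.763, -0.001, -0.001]
ft_force: [1.0, -0.3, 1.0]
grip_width: 0.599
grasp_force: 0.0
```

step_arm([
  [0.4,0,0,0,0,0,0],
  [0.4,0,0,0,0,0,0],
])

```text
clock: 10.0
position: [0.5436, -0.1162, 0.2185]
ee_rot: [0.646, 0.764, -0.001, -0.001]
ft_force: [0.0, 1.5, 0.8]
grip_width: 0.601
grasp_force: 0.0
```

```bash
python3 - <<'E'
from h import *
st(); c=wsnap('w5')
h=cv2.cvtColor(c['image'],cv2.COLOR_BGR2HSV); m=cv2.inRange(h,(100,100,20),(130,255,255)); n,l,s,ce=cv2.connectedComponentsWithStats(m)
print([ (s[k].tolist(),ce[k].round(1)) for k in range(1,n) if s[k,4]>300])
for s0 in(-42,-92,-99.5,-156): print(s0,np.round(proj('w5',[.5305+.165*-s0/1000,-.0895+.986*s0/1000,.071])))
E
```

```text
t 10.0 p [ 543.6 -116.2  218.5] z [-0.003  0.001 -1.   ] yaw_y 9.6 j [ 0.59  0.23 -0.54  1.64  0.12  1.3   0.2 ] F [0.  1.5 0.8] w 0.601 g 0.0
[([300, 184, 25, 117, 2059], array([312.1, 244.2]))]
-42 [[312. 198.]]
-92 [[312. 246.]]
-99.5 [[312. 252.]]
-156 [[312. 301.]]
```

The handle matches my model within 1 px. Now I'll grip it, then lift.

step_arm([
  [0.4,2,-45,-20,0,0,0],
  [0.4,2,-64,-65,0,0,0],
  [0.4,2,-64,-115,0,0,0],
  [0.4,2,-64,-155,0,0,0],
  [0.4,2,-64,-173,0,0,0],
  [0.4,2,-64,-173,0,0,0],
  [1,2,-64,-173,0,0,0],
  [1,2,-64,-173,0,0,0],
  [1,2,-64,-173,0,0,0],
  [1,2,-64,-173,0,0,0],
], grip_force=100)

```text
clock: 11.05
position: [0.5478, -0.1789, 0.0489]
ee_rot: [0.644, 0.765, 0.001, 0.001]
ft_force: [0.9, 1.4, 5.1]
grip_width: 0.214
grasp_force: 97.7
```

```bash
python3 -c "
from h import *
st()"
```

```text
t 11.05 p [ 547.8 -178.9   48.9] z [ 0.003 -0.001 -1.   ] yaw_y 9.7 j [ 0.62  0.44 -0.47  1.77  0.23  0.99  0.24] F [0.9 1.4 5.1] w 0.214 g 97.7
```

step_arm([
  [1,0,0,30,0,0,0],
  [1,0,0,70,0,0,0],
  [1,0,0,115,0,0,0],
  [1,-20,30,145,0,0,-0.14],
  [1,-35,60,150,0,0,-0.28],
  [1,-50,90,150,0,0,-0.42],
  [1,-60,120,150,0,0,-0.56],
  [1,-70,150,150,0,0,-0.7],
  [1,-80,175,150,0,0,-0.84],
  [1,-90,190,150,0,0,-0.98],
])

```text
clock: 12.05
position: [0.4558, 0.0131, 0.1976]
ee_rot: [0.929, 0.37, 0.0, 0.0]
ft_force: [-0.6, -0.2, -1.5]
grip_width: 0.209
grasp_force: 98.2
```

step_arm([
  [1,-5,15,0,0,0,-0.14],
  [1,-10,25,0,0,0,-0.28],
  [1,-12,29,0,0,0,-0.42],
  [1,-12,29,0,0,0,-0.56],
  [1,-12,29,0,0,0,-0.7],
  [1,-12,29,0,0,0,-0.84],
  [1,-12,29,0,0,0,-0.88],
  [1,-12,29,0,0,0,-0.88],
])

```text
clock: 12.85
position: [0.4444, 0.04, 0.1975]
ee_rot: [0.998, -0.06, 0.0, 0.0]
ft_force: [-0.7, -0.4, -1.1]
grip_width: 0.209
grasp_force: 98.1
```

```bash
python3 -c "
from h import *
st()"
```

```text
t 12.85 p [444.4  40.  197.5] z [ 0. -0. -1.] yaw_y -96.9 j [ 0.44 -0.01 -0.62  1.93 -0.01  1.22 -1.87] F [-0.7 -0.4 -1.1] w 0.209 g 98.1
```

```bash
python3 - <<'E'
from h import *
c=wsnap('w6'); t=snap('top','top3.png')
a=np.zeros((600,640,3),np.uint8); a[:270]=c['image'][:270]
b=cv2.resize(t['image'][115:225,270:430],None,fx=3,fy=3,interpolation=cv2.INTER_CUBIC); a[270:600,:480]=cv2.convertScaleAbs(b,alpha=1.4)
cv2.imwrite('pics/c6.png',a)
# predicted scoop points: TCP at scoop (-91,0,49)
o=manip.get_obs(); th=np.radians(-6.9); X=np.array([np.cos(th),np.sin(th),0]);Y=np.array([-X[1],X[0],0]);Z=np.array([0,0,1.])
S=lambda x,y,z:o['position']+X*(x+91)/1e3+Y*y/1e3+Z*(z-49)/1e3
P=[S(-42.5,34,35),S(-42.5,-34,35),S(42.5,36.5,15),S(42.5,-36.5,15)]
print(np.round(proj('w6',P)),np.round(proj('top3',P),1), np.round((proj('top3',P)-[270,115])*3+[1,271]))
T=lambda x,y,z:np.array([.5852,.0227,0])+X*x/1e3+Y*y/1e3+Z*z/1e3
print(np.round(proj('w6',[T(120,46,45),T(120,-46,45),T(-120,46,45),T(-120,-46,45)])))
E
```

```text
[[251. 165.]
 [389. 165.]
 [242. -22.]
 [398. -22.]] [[310.8 195.9]
 [338.3 199.1]
 [314.1 163. ]
 [342.9 166.3]] [[123. 514.]
 [206. 523.]
 [133. 415.]
 [220. 425.]]
[[ 255. -179.]
 [ 387. -179.]
 [ 271.  162.]
 [ 370.  162.]]
```

View pics/c6.png

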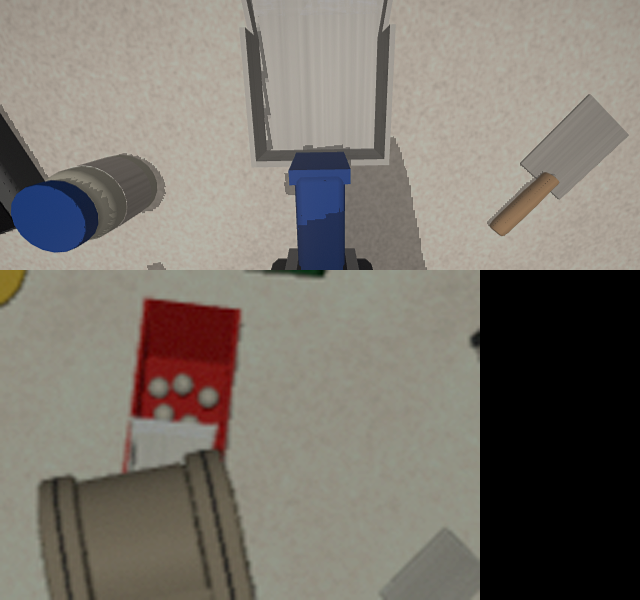

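Scoop in hand matches the model: back-wall corners (251,165) and (391,164) against predictions of (251,165) and (389,165). It is aligned with the tray, so I'll lower it.

step_arm([
  [1,0,0,-40,0,0,0],
  [1,0,0,-80,0,0,0],
  [1,0,0,-110,0,0,0],
  [1,0,0,-130,0,0,0],
  [1,0,0,-138,0,0,0],
  [1,0,0,-138,0,0,0],
])

```text
clock: 13.55
position: [0.4441, 0.0401, 0.0588]
ee_rot: [0.998, -0.059, -0.001, -0.0]
ft_force: [0.0, 0.8, -2.4]
grip_width: 0.206
grasp_force: 98.1
```

step_arm([
  [1,0,0,-2,0,0,0],
  [1,0,0,-4,0,0,0],
  [1,0,0,-4,0,0,0],
])

```text
clock: 13.85
position: [0.445, 0.04, 0.0559]
ee_rot: [0.998, -0.06, 0.001, 0.0]
ft_force: [-0.3, -0.1, -0.7]
grip_width: 0.214
grasp_force: 98.1
```

```bash
python3 -c "
from h import *
st()"
```

```text
t 13.85 p [445.   40.   55.9] z [ 0.001 -0.    -1.   ] yaw_y -96.8 j [ 0.39  0.18 -0.62  2.08  0.14  0.92 -1.99] F [-0.3 -0.1 -0.7] w 0.214 g 98.1
```

step_arm([
  [1,0,0,-2,0,0,0],
  [1,0,0,-3,0.001,0.01,0],
  [1,0,0,-3,0.001,0.01,0],
])

```text
clock: 14.15
position: [0.4448, 0.0401, 0.054]
ee_rot: [0.998, -0.06, -0.005, 0.0]
ft_force: [-11.9, -0.6, 25.2]
grip_width: 0.211
grasp_force: 101.9
```

```bash
python3 -c "
from h import *
st(); print(manip.get_obs()['torque'].round(2))"
```

```text
t 14.15 p [444.8  40.1  54. ] z [-0.01 -0.   -1.  ] yaw_y -96.8 j [ 0.39  0.2  -0.62  2.07  0.14  0.93 -1.99] F [-11.9  -0.6  25.2] w 0.211 g 101.9
[-0.25  2.25 -0.02]
```

step_arm([
  [1,4,-0.5,1.5,0,0,0],
  [1,12,-1.5,1.5,0,0,0],
  [1,21,-2.5,1.5,0,0,0],
  [1,30,-3.6,1.5,0,0,0],
  [1,39,-4.7,1.5,0,0,0],
  [1,48,-5.8,1.5,0,0,0],
  [1,57,-6.9,1.5,0,0,0],
  [1,65,-7.9,1.5,0,0,0],
  [1,72,-8.7,1.5,0,0,0],
  [1,76,-9.2,1.5,0,0,0],
])

```text
clock: 15.15
position: [0.5159, 0.032, 0.0541]
ee_rot: [0.998, -0.06, -0.011, 0.0]
ft_force: [-50.0, 3.9, 52.1]
grip_width: 0.212
grasp_force: 105.2
```

```bash
cat >> h.py <<'E'
def balls(f,z=.02):
    i=cv2.imread('pics/'+f+'.png'); x0,y0=300,105
    r=i[y0:230,x0:370]; h=cv2.cvtColor(r,cv2.COLOR_BGR2HSV); return r
E
python3 - <<'E'
from h import *
st(); c=wsnap('w7'); t=snap('top','top4.png')
a=np.zeros((600,640,3),np.uint8); a[:270]=c['image'][:270]
a[270:600,:480]=cv2.convertScaleAbs(cv2.resize(t['image'][115:225,270:430],None,fx=3,fy=3,interpolation=cv2.INTER_CUBIC),alpha=1.4)
cv2.imwrite('pics/c7.png',a)
# ball candidates: bright low-sat in wrist image top
g=cv2.cvtColor(t['image'],cv2.COLOR_BGR2HSV)[120:200,305:355]
for r in range(0,60,2): print(''.join('#' if (g[r,k,1]<70 and g[r,k,2]>70) else ('r' if g[r,k,1]>120 else '.') for k in range(50)))
E
```

```text
t 15.15 p [515.9  32.   54.1] z [-0.022  0.    -1.   ] yaw_y -96.8 j [ 0.35  0.35 -0.58  1.89  0.22  0.99 -2.01] F [-50.    3.9  52.1] w 0.212 g 105.2
##################################################
##################################################
#############...##################################
#############rrrrrrrrrrrrrrrrr..##################
############.rrrrrrrrrrrrrrrrrrrrrrrrrrrrrrrr#####
############.rrrrrrrrrrrrrrrrrrrrrrrrrrrrrrrr#####
############rrrrrrrrrrrrrrrrrrrrrrrrrrrrrrrrr#####
###########.rrrrrrrrrrrrrrrrrrrrrrrrrrrrrrrrr#####
###########.rrrrrrrrrrrrrrrrrrrrrrrrrrrrrrrr.#####
###########.rrrrrrrrrrrrrrrrrrrrrrrrrrrrrrrr.#####
###########rrrrrrrrrrrrrr...rrrrrrrrrrrrrrrr######
##########.rrr.####.rrr#####.........rrrrrrr######
###########rr.#####.rrr###...........##.rrr.######
##########.rr##.##..###..................rr.######
##########.rr####...................#...rrr.######
#########.rr...................###...###.rr#######
######..........................#.....##.r.#######
.........................####...###....##.########
...................###########....##...###.#######
..............#.###############...#.#...##########
.......#.#######################...###...##..#####
##.#.############################...###...########
#..##############################...##.....#######
#...##############################....##...#######
#...################################..###...######
##...######################.###.#####..###...#####
###..################..........######...###...####
.##...#########.....................#...###...####
..##...#######...........................###...###
..###..#########.........................####...##
```

View pics/c7.png

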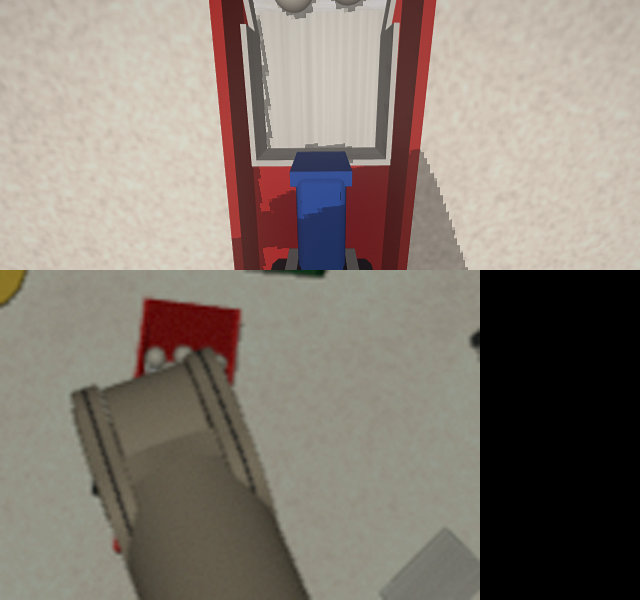

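The scoop hasn't slipped: its back corners are still at (251,165) and (391,163). Two balls show at the top of the wrist view, (294,2) and (347,0), and three in the top view at crop (155,357), (183,355) and (218,362). I'll convert these to tray coordinates.

```bash
cat >> h.py <<'E'
th=np.radians(-6.95);TR=np.array([[np.cos(th),-np.sin(th),0],[np.sin(th),np.cos(th),0],[0,0,1]]);TC=np.array([.5852,.0227,0])
def tf(p): return np.round(TR.T@(np.asarray(p)-TC)*1000,1)
E
python3 - <<'E'
from h import *
for x,y in((155,357),(183,355),(218,362)): print('top',tf(atz('top4',270+x/3-.3,115+(y-270)/3-.3,.02)))
for u,v in((294,1),(347,-2)): print('w',[tf(atz('w7',u,v,z)) for z in(.015,.0175)])
o=manip.get_obs(); M=R.from_quat(o['ee_rot']).as_matrix()
S=lambda x,y,z:o['position']+M@np.array([(x+91)/1e3,-y/1e3,-(z-49)/1e3])
print(M.round(2)); 
for p in[(42.5,0,0),(42.5,0,2.5),(-42.5,0,0)]: print('lip',tf(S(*p)))
st()
E
```

```text
top [71.7 30.4 20. ]
top [76.7  3.9 20. ]
top [ 73.9 -30.3  20. ]
w [array([53.9, 13.5, 15. ]), array([53.4, 13.3, 17.5])]
w [array([ 55.3, -12.2,  15. ]), array([ 54.7, -12. ,  17.5])]
[[ 0.99 -0.12 -0.02]
 [-0.12 -0.99  0.  ]
 [-0.02  0.   -1.  ]]
lip [63.9  1.2  2.6]
lip [64.   1.2  5.1]
lip [-21.    1.    4.2]
t 15.25 p [517.2  31.9  54.1] z [-0.019  0.001 -1.   ] yaw_y -96.8 j [ 0.35  0.35 -0.58  1.89  0.22  0.98 -2.01] F [-27.8   2.3  29.4] w 0.212 g 102.4
```

Two balls are already over the lip and three lie on or near the ramp. The nose is pressing into the floor at about 30 N, so I'll relieve that first and then check where the balls settle.

step_arm([
  [1,0,0,2,-0.002,-0.015,0],
  [1,0,0,2,-0.002,-0.015,0],
])

```text
clock: 15.45
position: [0.5185, 0.031, 0.055]
ee_rot: [0.998, -0.059, 0.0, 0.001]
ft_force: [-9.7, 0.5, 2.9]
grip_width: 0.211
grasp_force: 98.7
```

```bash
cat >> h.py <<'E'
def asc(f):
    t=snap('top',f+'.png')['image']; g=cv2.resize(t[135:160,311:353],None,fx=2,fy=1,interpolation=cv2.INTER_LINEAR); h=cv2.cvtColor(g,cv2.COLOR_BGR2HSV)
    for r in range(25): print(135+r,''.join('r' if h[r,k,1]>120 else str(min(9,g[r,k,1]//15)) for k in range(84)))
def model():
    o=manip.get_obs(); M=R.from_quat(o['ee_rot']).as_matrix()
    S=lambda x,y,z:o['position']+M@np.array([(x+91)/1e3,-y/1e3,-(z-49)/1e3])
    for p in[(42.5,0,0),(-42.5,0,0),(-156,0,53)]: print(p,tf(S(*p)))
E
python3 - <<'E'
from h import *
st(); asc('t5'); model()
E
```

```text
t 15.45 p [518.5  31.   55. ] z [ 0.001 -0.002 -1.   ] yaw_y -96.8 j [ 0.36  0.34 -0.58  1.9   0.22  0.96 -2.01] F [-9.7  0.5  2.9] w 0.211 g 98.7
135 666666666654rrrrrrrrrrrrrrrrrrrrrrrrrrrrrrrrrrrrrrrrrrrrrrrrrrrrrrrrrrrrrrrrr3566777
136 666666666654rrrrrrrrrrrrrrrrrrrrrrrrrrrrrrrrrrrrrrrrrrrrrrrrrrrrrrrrrrrrrrrrr4566777
137 666666666654rrrrrrrrrrrrrrrrrrrrrrrrrrrrrrrrrrrrrrrrrrrrrrrrrrrrrrrrrrrrrrrrr4566777
138 666666666653rrrrrrrrrrrrrrrrrrrrrrrrrrrrrrrrrrrrrrrrrrrrrrrrrrrrrrrrrrrrrrrr34567777
139 77776666654rrrrrrrrrrrrrrrrrrrrrrrrrrrrrrrrrrrrrrrrrrrrrrrrrrrrrrrrrrrrrrrrr45677777
140 77777666654rrrrrrrr3333332rrrrrrrrrrrrrrrrrrrrrrrrrrrrrrrrrrrrrrrrrrrrrrrrrr45677777
141 7777666654rrrrrr234555555443rrrrrrrr233333rrrrrrrrrrrrrrrrrrrrrrrrrrrrrrrrr346677777
142 7777766654rrrrrr3455666655432rrrrr34555555543rrrrrrrrrrrrrr22332rrrrrrrrrrr356677777
143 7777776654rrrrr23456666665543rrrr3455666665543rrrrrrrrrr23445555443rrrrrrrr356666666
144 6666667654rrrrr34455555555443rrrr34556666655432rrrrr2233333455555543rrrrrrr456666666
145 6666666654rrrrr3444445554432rrrrr34455555544333322222233333
[... 684 characters left out ...]
333344433333333333444444433333444444432rr345667666677
154 6655444333333333333333333333333334444444444433223344444433223344444433rr456766666666
155 333333333333333333333344333444444444444444444333333444444333334444444333456666666666
156 333333333333333334333333444444444444444444444433223344444433223344444444556666666666
157 333333333334333444444444444444444444444444444443333344444443223344444444556666666666
158 333333333344444444444444444444444444444444444444333334444444332334444444445667777777
159 344444444444444444444444444444444444444444444444433233444444332233444444334566777777
(42.5, 0, 0) [66.3  0.2  5.9]
(-42.5, 0, 0) [-18.7   0.    5.9]
(-156, 0, 53) [-1.322e+02 -1.000e-01  5.880e+01]
```

Side balls sit at y≈±30, near the flare edges. I'll wiggle sideways while easing forward to work them in.

step_arm([
  [1,1.4,3.4,0,0,0,0],
  [1,4.5,3,0,0,0,0],
  [1,7.4,2.6,0,0,0,0],
  [1,7,-1,0,0,0,0],
  [1,6.5,-4.3,0,0,0,0],
  [1,8.5,-4.5,0,0,0,0],
  [1,8.9,-1,0,0,0,0],
  [1,8.9,-1,0,0,0,0],
])

```text
clock: 16.3
position: [0.5287, 0.0305, 0.0552]
ee_rot: [0.998, -0.059, 0.002, 0.0]
ft_force: [-1.4, 1.0, 0.0]
grip_width: 0.213
grasp_force: 98.2
```

```bash
python3 - <<'E'
from h import *
st(); asc('t6'); model()
E
```

```text
t 16.3 p [528.7  30.5  55.2] z [ 0.003 -0.001 -1.   ] yaw_y -96.8 j [ 0.35  0.36 -0.57  1.88  0.23  0.97 -2.01] F [-1.4  1.   0. ] w 0.213 g 98.2
135 666666667654rrrrrrrrrrrrrrrrrrrrrrrrrrrrrrrrrrrrrrrrrrrrrrrrrrrrrrrrrrrrrrrrr4566777
136 666666666654rrrrrrrrrrrrrrrrrrrrrrrrrrrrrrrrrrrrrrrrrrrrrrrrrrrrrrrrrrrrrrrrr4566777
137 666666666654rrrrrrrrrrrrrrrrrrrrrrrrrrrrrrrrrrrrrrrrrrrrrrrrrrrrrrrrrrrrrrrrr4566777
138 666666666653rrrrrrrrrrrrrrrrrrrrrrrrrrrrrrrrrrrrrrrrrrrrrrrrrrrrrrrrrrrrrrrr34567777
139 77777666654rrrrrrrrrrr3333rrrrrrrrrrrrrrrrrrrrrrrrrrrr223332rrrrrrrrrrrrrrrr45677777
140 77777666654rrrrrrrr3455555543rrrrr23344332rrrrrr2222223333333rrrrrrrrrrrrrrr45677777
141 7777766654rrrrrrr2345666665543323455555554333333332222233333332rrrrrrrrrrrr356677777
142 7777766654rrrrr2344556666665544445566665433333333332222333333332rrrrrrrrrrr356677777
143 7777666654rrrrr23445555565554444555566554322333333333222333444433rrrrrrrrrr356676677
144 6666667654rrrrr344444455554443334444433332222333333333222334444433rrrrrrrrr356666666
145 6666666654rrrr2344444444443333333333333333222333444443332233
[... 668 characters left out ...]
44444444444444444444444444444444332233444444332233444444445566666777
154 333444444444444444444444444444444444444444444444443333444444432233444444445566666666
155 444444444444444444444444444444444444444444444444443333344444443322334444444455666666
156 444444444444444444444444444444444444444444444444444322334444444332334444444445666666
157 444444444444444444444444444444444444444444444444444433333444444433233444444445566666
158 444444444444444444444444444444444444444444444444444443223344444433223344444444566777
159 444444444444444444444444444444444444444444444444444443323344444443223334444444556677
(42.5, 0, 0) [76.8  1.1  6.7]
(-42.5, 0, 0) [-8.2  0.9  6.4]
(-156, 0, 53) [-121.9    0.6   59. ]
```

Contact force is gone and the lip is at the ramp foot, with the balls over it. Next I'll lift along the ramp, tilting the nose up.

step_arm([
  [1,2,-0.2,1.5,-0.003,-0.026,0],
  [1,5.6,-0.7,3,-0.006,-0.052,0],
  [1,8.5,-1,1,-0.013,-0.104,0],
  [1,12,-1.5,-1.5,-0.019,-0.156,0],
  [1,15.6,-1.9,-3.8,-0.025,-0.208,0],
  [1,19.7,-2.4,-6,-0.032,-0.26,0],
  [1,23,-2.8,-9.5,-0.038,-0.312,0],
  [1,22,-2.8,0,-0.038,-0.312,0],
  [1,20,-2.5,20,-0.038,-0.312,0],
  [1,18,-2.2,50,-0.038,-0.312,0],
])

```text
clock: 17.35
position: [0.5467, 0.0277, 0.1063]
ee_rot: [0.986, -0.059, 0.157, 0.01]
ft_force: [0.2, -0.3, -2.9]
grip_width: 0.212
grasp_force: 98.0
```

```bash
python3 - <<'E'
from h import *
st(); asc('t7'); model(); c=wsnap('w8')
g=c['image'][0:165:6,236:404:2]
for r in g: print(''.join(str(min(9,int(p[1])//26)) if int(p.max())-int(p.min())<60 else 'r' for p in r))
E
```

```text
t 17.35 p [546.7  27.7 106.3] z [ 0.309 -0.038 -0.95 ] yaw_y -96.8 j [ 0.37  0.11 -0.59  2.06  0.25  0.7  -2.06] F [ 0.2 -0.3 -2.9] w 0.212 g 98.0
135 666666666654rrrrr33445566666666666666666666666666666666666666666666543rrrrrrr3566777
136 666666666654rrrr233445566666556666665666666666666666666666666666665542rrrrrrr4566777
137 666666666654rrrr334445566666556666666666666666666666666666666666655432rrrrrrr4566777
138 666666666653rrrr33444556665555556666666666666666666666666666666655432rrrrrrr34567777
139 67777666654rrrr233444556666555666666666666666666666666666666666655432rrrrrrr45677777
140 77777666654rrrr33444555655555666666666666666666666666666666666666543rrrrrrrr45677777
141 7777766654rrrr233434455555555555666666666666666666666666666666666543rrrrrrr356677777
142 7777666654rrrr234444455555555555556656666666666666666666666666665543rrrrrrr356676666
143 7777666654rrrr344444556666655544555666666666666666666666666666665543rrrrrrr356676666
144 7766667654rrrr344444556666655544555555555566666666666666666666655543rrrrrrr356666666
145 6666666654rrrr344444555666655544445555555555666666666655666
[... 3049 characters left out ...]
44443343332245566666
666666655222222633554455555555555443333444345555555555544323333333334443333255566666
666666655422222343545555566665555544355444455555666655554444444444456533332255566666
666666655522222345544555556665555544335544455555666555554445555555566533333255666666
666666655522222243554455555555544443335563444555555555444335555555566523322255666666
666666665522222263555534444444443333344565333444444444333555555555565523222355666666
666666665532222233333333333333333333333333333333233333333333333333333332222555666666
666666665542233333333333333333111111111111111111111111113333333333333333332555666666
666666665555555555555555555551111111111111111111111111112555555555555555555555666666
```

Both views show five balls settled at the back of the pan. I'll carry it towards the jar with the nose held up.

step_arm([
  [1,0,0,20,0,0,0],
  [1,0,0,50,0,0,0],
  [1,-2,8,75,0,0,0.06],
  [1,-6,25,85,0,0,0.16],
  [1,-11,47,85,0,0,0.29],
  [1,-16,72,85,0,0,0.42],
  [1,-21,97,85,0,0,0.55],
  [1,-26,122,85,0,0,0.68],
  [1,-31,147,85,0,0,0.81],
  [1,-35,170,85,0,0,0.94],
])

```text
clock: 18.45
position: [0.5121, 0.1987, 0.1913]
ee_rot: [0.904, 0.397, 0.146, -0.063]
ft_force: [-0.1, -0.2, -2.4]
grip_width: 0.211
grasp_force: 98.0
```

step_arm([
  [1,-4,22,0,0,0,0.13],
  [1,-8,42,0,0,0,0.26],
  [1,-12,60,0,0,0,0.37],
  [1,-15,74,0,0,0,0.45],
  [1,-15,82,0,0,0,0.49],
  [1,-15,84,0,0,0,0.49],
  [1,-15,84,0,0,0,0.49],
])

```text
clock: 19.15
position: [0.4976, 0.2815, 0.1909]
ee_rot: [0.783, 0.601, 0.126, -0.096]
ft_force: [0.1, 0.8, -2.9]
grip_width: 0.209
grasp_force: 98.1
```

```bash
cat >> h.py <<'E'
def mw():
    o=manip.get_obs(); M=R.from_quat(o['ee_rot']).as_matrix()
    S=lambda x,y,z:o['position']+M@np.array([(x+91)/1e3,-y/1e3,-(z-49)/1e3])
    for p in[(42.5,0,0),(-42.5,0,0),(-156,0,53)]: print(p,np.round(S(*p)*1000))
    print('heading',np.degrees(np.arctan2(M[1,0],M[0,0])).round(1),'nose-up deg',np.degrees(np.arcsin(M[2,0])).round(1),'roll z',M[2,1].round(3))
E
python3 - <<'E'
from h import *
st(); mw()
E
```

```text
t 19.15 p [497.6 281.5 190.9] z [ 0.082  0.303 -0.949] yaw_y -15.0 j [ 0.25  0.17 -0.76  1.82 -0.14  0.97 -0.69] F [ 0.1  0.8 -2.9] w 0.209 g 98.1
(42.5, 0, 0) [534. 419. 186.]
(-42.5, 0, 0) [514. 341. 160.]
(-156, 0, 53) [481. 221. 174.]
heading 75.0 nose-up deg 18.3 roll z 0.001
```

step_arm([
  [1,0.5,1.9,6,-0.14,0.038,0],
  [1,1.8,6.8,15,-0.274,0.074,0],
  [1,3.8,14,26,-0.41,0.11,0],
  [1,3.8,14,26,-0.41,0.11,0],
  [1,5.6,21,33,-0.511,0.137,0],
  [1,5.6,21,33,-0.511,0.137,0],
  [1,5.6,21,33,-0.511,0.137,0],
  [1,5.6,21,33,-0.511,0.137,0],
])

```text
clock: 19.95
position: [0.5036, 0.3015, 0.224]
ee_rot: [0.789, 0.605, -0.082, 0.064]
ft_force: [0.5, -0.2, -0.7]
grip_width: 0.211
grasp_force: 98.4
```

```bash
python3 - <<'E'
from h import *
st(); mw()
E
```

```text
t 19.95 p [503.6 301.5 224. ] z [-0.053 -0.2   -0.978] yaw_y -15.0 j [-0.18  0.46 -0.69  1.41  0.38  1.57 -1.15] F [ 0.5 -0.2 -0.7] w 0.211 g 98.4
(42.5, 0, 0) [535. 418. 148.]
(-42.5, 0, 0) [513. 337. 166.]
(-156, 0, 53) [487. 241. 241.]
heading 75.0 nose-up deg -11.9 roll z 0.001
```

step_arm([
  [1,3,11.3,13,-0.135,0.036,0],
  [1,6.6,24.6,25,-0.27,0.072,0],
  [1,10.6,39.6,37,-0.405,0.109,0],
  [1,10.6,39.6,37,-0.405,0.109,0],
  [1,10.6,39.6,37,-0.405,0.109,0],
  [1,10.6,39.6,37,-0.405,0.109,0],
])

```text
clock: 20.55
position: [0.5142, 0.3413, 0.2612]
ee_rot: [0.755, 0.579, -0.245, 0.188]
ft_force: [0.7, -0.9, -2.1]
grip_width: 0.211
grasp_force: 98.5
```

```bash
python3 - <<'E'
from h import *
st(); mw(); c=wsnap('w9')
g=c['image'][0:165:6,236:404:2]
for r in g: print(''.join(str(min(9,int(p[1])//26)) if int(p.max())-int(p.min())<60 else 'y' for p in r))
t=snap('top','t9.png')['image'][155:210,145:215]; h=cv2.cvtColor(t,cv2.COLOR_BGR2HSV)
for r in range(0,55,1): print(155+r,''.join('y' if h[r,k,1]>100 else str(min(9,t[r,k,1]//15)) for k in range(70)))
E
```

```text
t 20.55 p [514.2 341.3 261.2] z [-0.152 -0.567 -0.81 ] yaw_y -15.0 j [-0.63  0.73 -0.36  0.97  0.49  2.05 -1.14] F [ 0.7 -0.9 -2.1] w 0.211 g 98.5
(42.5, 0, 0) [535. 418. 143.]
(-42.5, 0, 0) [517. 351. 193.]
(-156, 0, 53) [501. 293. 303.]
heading 75.0 nose-up deg -35.9 roll z -0.0
01025553355555555555555555555555555555555555555555555555555555555555555555553356yyy7
01110554345555555555555555555555555555555555555555555555555555555555555555533556y777
111103553355555555555555555555555555555555555555555555555555555555555555555335777777
111110555335555555555555555555555555555555555555555555555555555555555555553355777777
111011155335555555555555555555555555555555555555555555555555555555555555553457655588
110555333533555555555555555555555555555555555555555555555555555555555555533433355587
111555333333455555555555555555555555555555555555555555555555555555555555433333456787
111255333333355555555555555555555555555555555555555555555555555555555555333333455777
511155433333355555555555555555555555555555555555555555555555555555555555333333577778
55555553333335555555555555555555555555555555555555555
[... 4986 characters left out ...]
3333333333222211222212221
201 y000y0000y00y00011233333322y2yyyyyyyyyyyyyy233333333332222222222122111
202 00y000y000y1111111233333333333332222yyyyy33333333333322211212122112211
203 y0000y0012344422211223333333333333333333333333333333211212121121222121
204 0y00y12345777631221122333333333333333333333333333332222222221212221222
205 1212345777777641221112333333333333333333333333333321112211221121121222
206 3345777777777751111111123333333333333333333333332112121212122211111222
207 2367777777777752121112112233333333333333333333221122222112121222222221
208 2235777777777763121212111122233333333333333322211211111121122222222212
209 2222567777777764212211111221222223333332222122121211112112222222121221
```

The pan is empty. I'll tilt back, retreat, and check the jar.

step_arm([
  [1,-2,-8,3,0.12,-0.032,0],
  [1,-6,-25,5,0.25,-0.067,0],
  [1,-13,-50,5,0.38,-0.102,0],
  [1,-18,-85,0,0.5,-0.134,0],
  [1,-20,-125,-10,0.605,-0.162,0],
  [1,-22,-170,-20,0.605,-0.162,0],
  [1,-24,-215,-30,0.605,-0.162,0],
  [1,-26,-260,-40,0.605,-0.162,0],
])

```text
clock: 21.45
position: [0.4867, 0.0786, 0.2213]
ee_rot: [0.794, 0.608, -0.0, 0.002]
ft_force: [1.0, -0.6, -1.6]
grip_width: 0.214
grasp_force: 98.5
```

```bash
python3 - <<'E'
from h import *
st(); mw()
t=snap('top','t10.png')['image'][155:205,160:210]; h=cv2.cvtColor(t,cv2.COLOR_BGR2HSV)
for r in range(0,50,1): print(155+r,''.join('y' if h[r,k,1]>100 else str(min(9,t[r,k,1]//15)) for k in range(50)))
print(proj('t10',[[.536,.432,.136],[.536,.432,.064]]))
E
```

```text
t 21.45 p [486.7  78.6 221.3] z [ 0.002 -0.003 -1.   ] yaw_y -15.1 j [ 0.08  0.07 -0.35  1.8   0.03  1.28 -0.54] F [ 1.  -0.6 -1.6] w 0.214 g 98.5
(42.5, 0, 0) [522. 207. 172.]
(-42.5, 0, 0) [499. 125. 172.]
(-156, 0, 53) [470.  16. 225.]
heading 74.9 nose-up deg -0.2 roll z 0.003
155 77777777777777777776777777777777777777777766667777
156 77777777777777777777777777776776677776666543345667
157 77777777777777667777777777776776666665333223222356
158 77777777777777777777777777776666643322233333221125
159 77777777777777777777677766665443222233333333321012
160 77777777777777777777666654432222333333323333322111
161 76777777777777776666543322233333333333333333332111
162 76777777666666665443333333333333333333333333332100
163 7777766yyyyyyyyyyy45555555543333333333233333322110
164 77766yyyyyyyyyyyyyyy545555555544333333333333322211
165 666yyyyyyyyyyyyyyyyyyyy455555555433333333333322210
166 5yyyyyyyyyyyyyyyyyyyyyyy34455555554333333333333210
167 yyyyyyyyyyyyyyyyyyyyyyyyyyy34555555432333333332211
168 yyyyyyyyyyyyyyyyyyyyyyyyyyyyy345555553233333333211
169 yyyyyyyyyyyyyyyyyyyyyyyyyyyyyyy3455555322333
[... 1290 characters left out ...]
yyyyyyyyyyyyyyyyyyyyyyyy333454212323
194 yyyyyyyyyyyyyyyyyyyyyyyyyyyyyyyyyyyyy2333454122333
195 yyyyyyyyyyyyyyyyyyyyyyyyyyyyyyyyyyyyy3334543123333
196 yyyyyyyyyyyyyyyyyyyyyyyyyyyyyyyyyyyy33345542123333
197 yyyyyyyyyyyyyyyyyyyyyyyyyyyyyyyyyyy333345531223333
198 34yyyyyyyyyyyyyyyyyyyyyyyyyyyyyyyy3333455422233333
199 3345yyyyyyyyyyyyyyyyyyyyyyyyyyyyy33335554222333333
200 3345555yyyyyyyyyyyyyyyyyyyyyyyy2333445553123333333
201 333455555444333yyyyyyyyyyyyy2233344555531223333333
202 32334555555555554432yyyyy2233334455555312233333333
203 33323455555555555544443444444445555553122333333333
204 23333345555555555555555555555555555531223333333333
[[170.31594534 182.88719734]
 [180.498994   185.71857089]]
```

The jar holds five balls, at (175,173), (182,173), (169,178), (165,182) and (167,187). I'll lay the scoop down on open bench right of the tray.

step_arm([
  [1,-1,-18,0,0,0,-0.14],
  [1,-1,-36,0,0,0,-0.28],
  [1,-2,-60,0,0,0,-0.42],
  [1,-3,-85,0,0,0,-0.56],
  [1,-4,-110,0,0,0,-0.7],
  [1,-5,-135,0,0,0,-0.84],
  [1,-6,-155,0,0,0,-0.98],
  [1,-7,-170,-10,0,0,-1.12],
  [1,-7,-179,-30,0,0,-1.26],
  [1,-7,-179,-60,0,0,-1.31],
])

```text
clock: 22.5
position: [0.4808, -0.0994, 0.162]
ee_rot: [1.0, -0.004, 0.001, 0.001]
ft_force: [0.9, 0.3, -2.3]
grip_width: 0.213
grasp_force: 98.5
```

step_arm([
  [1,0,0,-35,0,0,0],
  [1,0,0,-70,0,0,0],
  [1,0,0,-92,0,0,0],
  [1,0,0,-105,0,0,0],
  [1,0,0,-107,0,0,0],
  [1,0,0,-107,0,0,0],
])

```text
clock: 23.1
position: [0.4809, -0.0971, 0.0547]
ee_rot: [1.0, 0.0, -0.001, 0.0]
ft_force: [0.9, -0.5, -0.3]
grip_width: 0.211
grasp_force: 98.4
```

```bash
python3 - <<'E'
from h import *
st(); mw()
E
```

```text
t 23.1 p [480.9 -97.1  54.7] z [-0.002 -0.    -1.   ] yaw_y -90.0 j [ 0.24  0.23 -0.14  1.99  0.04  0.92 -1.5 ] F [ 0.9 -0.5 -0.3] w 0.211 g 98.4
(42.5, 0, 0) [614. -97.   5.]
(-42.5, 0, 0) [529. -97.   6.]
(-156, 0, 53) [416. -97.  59.]
heading 0.0 nose-up deg -0.1 roll z 0.0
```

step_arm([
  [1,0,0,-3,0,0,0],
  [1,0,0,-6,0,0,0],
  [1,0,0,-6,0,0,0],
  [0.4,0,0,-6,0,0,0],
  [0.4,0,0,-6,0,0,0],
  [0.4,0,0,-6,0,0,0],
  [0.4,0,0,30,0,0,0],
  [0.4,0,0,80,0,0,0],
  [0.4,0,0,130,0,0,0],
  [0.4,0,0,150,0,0,0],
])

```text
clock: 24.1
position: [0.4824, -0.0969, 0.2088]
ee_rot: [1.0, 0.001, 0.002, 0.0]
ft_force: [1.4, -0.1, -0.4]
grip_width: 0.602
grasp_force: 0.0
```

step_arm([
  [0.4,-60,-100,50,0,0,0],
  [0.4,-60,-100,50,0,0,0],
  [0.4,-60,-100,50,0,0,0],
  [0.4,-60,-100,50,0,0,0],
])

```text
clock: 24.5
position: [0.4194, -0.2004, 0.2557]
ee_rot: [1.0, -0.002, -0.0, 0.001]
ft_force: [0.6, -0.3, 0.9]
grip_width: 0.599
grasp_force: 0.0
```

```bash
python3 - <<'E'
from h import *
st(); t=snap('top','t11.png'); c=wsnap('w11')
h=cv2.cvtColor(c['image'],cv2.COLOR_BGR2HSV); m=cv2.inRange(h,(100,100,20),(130,255,255)); n,l,s,ce=cv2.connectedComponentsWithStats(m)
print([s[k].tolist() for k in range(1,n) if s[k,4]>300])
f=lambda x,y,z:[.572+x/1e3,-.097+y/1e3,z/1e3]
print('handle pred',np.round(proj('w11',[f(-39,10,71),f(-39,-10,71),f(-156,10,71),f(-156,-10,71)])))
d=cv2.absdiff(cv2.imread('pics/top0.png'),t['image']).max(2)>25
n,l,s,ce=cv2.connectedComponentsWithStats(d.astype(np.uint8)); print([(s[k].tolist()) for k in range(1,n) if s[k,4]>25])
E
```

```text
t 24.5 p [ 419.4 -200.4  255.7] z [-0.    -0.002 -1.   ] yaw_y -90.3 j [ 0.37 -0.03 -0.02  1.83  0.    1.35 -1.23] F [ 0.6 -0.3  0.9] w 0.599 g 0.0
[[481, 0, 40, 112, 4115], [199, 57, 36, 124, 2620]]
handle pred [[201.  59.]
 [222.  59.]
 [214. 181.]
 [233. 181.]]
[[223, 131, 43, 42, 1336], [327, 149, 7, 9, 42], [319, 151, 7, 7, 40], [336, 154, 7, 8, 43], [321, 160, 7, 7, 40], [153, 163, 49, 40, 1390], [330, 163, 7, 8, 39], [359, 167, 24, 62, 414], [381, 167, 2, 20, 27], [398, 166, 47, 29, 312], [464, 182, 17, 21, 216], [367, 186, 162, 214, 18578], [482, 190, 12, 6, 34], [531, 214, 6, 34, 113], [394, 228, 8, 8, 33], [498, 272, 120, 74, 3727], [618, 285, 22, 50, 822], [347, 348, 15, 9, 66], [335, 374, 16, 10, 106], [301, 381, 14, 19, 152], [317, 380, 25, 20, 283], [601, 380, 39, 20, 420], [336, 393, 14, 7, 52]]
```

The scoop's handle matches a flat lie at the intended place, the balls are gone from the tray, and no bystander changed. Handing in.

```bash
python3 -c "
from workcell import manip
print(manip.hand_in())"
```

```text
the job is handed in; nothing more can be done
None
```

The job is handed in, and the verdict was not reported back: the last images show all five balls in the jar on the balance pan and the scoop let go flat on the open bench, clear of the riser; bystanders show no change, except the spatula, which the arm and its shadow hid in the last check.

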